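# Load the dish carrier under the reader's spring flap

### The job

Load the dish carrier into the reader: press the thumb ledge of the spring-closed amber flap down with one fingertip and hold the flap open while the other fingertip pushes the carrier by its tab along the lane, under the flap, fully home against the end stop. Keep the flap held open until the carrier is home, then let it close completely behind the carrier. Only push the carrier along the lane, never lift or tip it, and leave the dropper bottle, the Petri dish and the slide box where they are.

Things in the scene. Friction and masses are not known exactly. Their poses are not given: they have to be found in the camera images.
- reader: fixed bench-top dish reader, white, with black lane plate. Origin on the table below the middle of the lane's mouth; x = loading direction along the lane, y to the left of it, z up. Loading deck x -155 to +60 mm, y -75 to +75 mm, 60 mm high (45 mm high under the thumb ledge, y above 31 mm); white housing beyond it, x 60 to 190 mm, 147 mm high.
- mouth (a point): lane mouth: middle of the lane floor at reader x 0, y 0, z 60 mm, axes as the reader's. The lane is level and open at its near end, between aluminium rails 6 mm high (reader x -106 to +54 mm) with inner faces at y = +-21.5 mm. The closed flap's front lip (3 mm thick, x 1 to 4 mm, y +8 to -22 mm) hangs here to 5.5 mm above the floor and bars the lane.
- home (a point): middle of the lane floor at the face of the rubber end stop (reader x 54 mm, y 0, z 60 mm), where the carrier's nose belongs; axes as the reader's
- flap (a joint): flap angle in rad, 0 closed, stop at 0.65. The hinge is parallel to the lane at reader y 31, z 75 mm. Right of it an amber panel covers the lane, x 1 to 57 mm; left of it is the thumb ledge, of one piece with it. Ledge down = panel up. The carrier passes freely above 0.3; lying on the carrier it reads 0.13 to 0.21. Spring: 3 N at the ledge to begin, 6 N at 0.5; shuts itself when released.
- ledge (a point): top of the aluminium thumb ledge, mid-length and mid-width; moves with the flap. Ledge: reader x -145 to +57 mm, y 39 to 71 mm; closed, its top rises outwards from z 72 to 78 mm. A fingertip whose inner edge is about 20 mm left of the hinge opens the flap 0.3 at tip height z 68 mm, 0.4 at 66, 0.5 at 64, and may slide along the ledge while pressing.
- carrier: loose aluminium dish carrier, about 80 g, in the lane before the mouth. Origin: centre of the underside of its block; x to its nose, z up. Block 48 mm long (x +-24), 40 wide, 8.5 high, with a clear dish up to 10.4 mm high; tongue behind it 4 mm thick, 24 wide; upturned tab at the tail. Home, the block is wholly past the flap's lip, which closes over the tongue; the tab stays outside.
- nose (a point): middle of the lower front edge of the carrier's block (carrier x +24 mm)
- tab (a point): middle of the rear face of the carrier's upturned finger tab, 28 mm wide, 18 mm high, 4 mm thick (carrier x -58 mm, 9 mm above its underside): push here towards carrier +x. With the carrier home it is at reader x -28 mm.
- dropper: bystander: amber dropper bottle with black cap, 30 mm diameter, 75 mm high, standing on the table; origin at the centre of its foot
- petri: bystander: closed clear Petri dish, 62 mm diameter, 16 mm high, on the table; origin at the centre of its underside
- slidebox: bystander: white slide box 84 x 36 x 24 mm on the table; origin at the centre of its underside
Things that resemble listed ones, but are neither listed nor needed, are in the scene too. Leave any brown or turquoise look-alike of the carrier alone.

How it is judged:
By the outcome, as a careful person would: the job done as asked, in the order asked, and still so for the second after the job is handed in, with the robot touching nothing.
It also fails if it takes over 38 s, if anything falls off the work surface, if the arm or the gripper's body presses on something with over 40 N, if the wrist force passes 120 N, or if a joint passes its speed limit or range.

### The arm

A 6-joint arm with a two-finger parallel gripper is mounted at the origin on the work surface. World frame = base frame: x ahead of the robot, y to its left, z up, the work surface at z = 0. Lengths are in m, angles in degrees, forces in N, time in s.
With the tool pointing down it reaches from about 0.25 to 0.8 m from the base axis. Payload 8.5 kg.
Tool frame: the origin (TCP) lies at the very end of the fingers, on their centre line; the grasp point (between the pads) lies 19 mm behind it; z points along the fingers, y is the direction in which the jaws open and shut (so a half turn about z gives the same grasp; the last joint's range is limited). The gripper opens to 85 mm and grips with 20 to 120 N. Pads are 22 mm wide; open, the fingers measure 114 mm over their backs; the gripper's body (76 mm by 85 mm) begins 54 mm behind the grasp point. The pads swing forward as they close: fully open they stand 13 mm farther back than shut.
Start: joints at [67.666, 13.648, -0.773, 75.585, 0, 90], TCP at [0.199, 0.486, 0.231] pointing down, gripper open.
Joint ranges: [-152.45, 152.45], [-59.26, 108.67], [-65.41, 83.53], [-104.44, 129.93], [-82.83, 76.93], [-180, 180]. Speed limits (degrees/s): [127.2, 127.2, 159.86, 180, 180, 180].

### API

Orientations are given as [roll, pitch, yaw] about the fixed x, y, z axes, in that order (R = Rz(yaw) Ry(pitch) Rx(roll)).
In Python, from rig import status, vision, ticket gives the robot as it stands.
- The arm moves only by the tool send_rows, never from a script. Its arguments are lists of equal length, an entry for each row: "dp": the shift along the tool's x, y, z in m, a list of three; "rot": the turn, a rotation vector about the tool's x, y, z in degrees, a list of three; "claw": the closure, from -1 (fully open) to 1 (shut). A call has 1 to 8 rows; each row shifts and turns the pose as measured when the row begins, along the tool's axes as they then stand; what a row does not reach is not made up. A row lasts 1/12 s, in which the tool goes at most 41.7 mm and 7.16 degrees, less where a joint would pass 70% of its speed; a pose out of reach is approached as far as the arm can. A call is refused whole if a number of a shift passes 0.0417 or a number of a turn 7.16, either way. A call with a gripper value outside its range is refused whole. The fingers move at their own pace and stop on an object; the grip force is fixed at half the most. Time passes only in rows, so rows that do not move let the fingers close. It gives the time, the measured TCP pose, the force and the opening at its end, in the units of the state.
- status.get_state(): the state, without advancing time (a new reading comes with each control period).
- vision.snapshot(name): name is "scene" or "top" or "wrist"; returns the picture (400x640x3 uint8, blue, green, red); there is no depth.
- vision.camera_model(name): a dict with "mtx" (3x3 intrinsics, pixels), "origin" and "rotation" of the camera in the world; the wrist camera has in their place "mount" (4x4, takes a point from camera to tool coordinates, whose origin is the TCP and whose axes are the flange's). Camera axes: x right, y up, looking along -z (the intrinsics and any distortion apply to the point x, -y, -z); pixel columns grow to the right and rows downward; lengths in m; the calibration is good to about 2 mm. A picture is of the moment at which its call begins: read the wrist's pose just before it. camera_model takes no time and is no camera call.
- ticket.job_done(): hands the job in, once; it reports no verdict.
The state is a dict: "t": time; "q": joint angles; "qvel": joint speeds; "tau": joint torques, N m; "tcp_pos": TCP position; "orientation": TCP orientation; "wrist_force": force on the tool from outside, world axes, zero at the start; "moment": the same for the moment, N m; "grip_width": opening from 0.0 (shut) to 1.0 (fully open).
Only numpy, scipy, OpenCV 4.12 (cv2) and the standard library are available. Lean on these libraries where they do the work, as an engineer would, in place of code of your own. Each camera call takes 0.05 s, during which the arm holds its last target. There are 200 camera calls.

## Working session

There is one attempt and no reset: what is moved stays moved. The work goes in short steps, Python scripts to look and compute and a tool call to move; the robot and the scene stay as the last step left them, time stands still between calls to the robot, and variables do not carry over. Pictures are saved under pics/ and viewed, about 8 in all and at most 12, crops included, and the job is handed in when it is done.

Besides the shell and the picture viewer there is one more tool, called as name(argument=value, ...), one argument or row to a line, values as JSON. send_rows: Moves the arm, as the interface text tells. Its arguments: {"type":"object","properties":{"dp":{"type":"array"},"rot":{"type":"array"},"claw":{"type":"array"}},"required":["dp","rot","claw"]}

```bash
mkdir -p pics; ls; python3 - <<'E'
from rig import status, vision
import cv2,numpy as np
s=status.get_state();print(s)
a=vision.snapshot("top");b=vision.snapshot("scene")
cv2.imwrite("pics/top.png",a);cv2.imwrite("pics/scene.png",b)
cv2.imwrite("pics/both.png",np.vstack([a,b])[:, :])
for n in("top","scene","wrist"):print(n,vision.camera_model(n))
E
```

```text
pics
{'t': 0.0, 'q': array([ 6.76668880e+01,  1.36806570e+01, -8.18134157e-01,  7.55842914e+01,
        1.08829795e-03,  9.00004871e+01]), 'qvel': array([ 0.01798415, -0.08010365,  0.04825317, -0.01223629,  0.04206999,
        0.00114773]), 'tau': array([-2.53125509e-03, -5.38779724e+01,  3.46437657e+01,  1.83784193e-02,
       -1.13331646e-05, -1.99684416e-05]), 'tcp_pos': array([0.19932757, 0.48522727, 0.23067228]), 'orientation': array([-1.79916917e+02, -1.08759041e-03,  1.57666399e+02]), 'wrist_force': array([-0.18454208, -0.87541417,  0.07618551]), 'moment': array([ 0.00912137, -0.00892137, -0.00276614]), 'grip_width': 0.9979537767825926}
top {'mtx': array([[380.35124717,   0.        , 318.5380622 ],
       [  0.        , 380.35124717, 196.86041798],
       [  0.        ,   0.        ,   1.        ]]), 'origin': array([ 0.43542352, -0.02629928,  0.72202464]), 'rotation': array([  11.72350944,    0.18615273, -100.15414952])}
scene {'mtx': array([[419.50617818,   0.        , 324.67596006],
       [  0.        , 419.50617818, 191.1235206 ],
       [  0.        ,   0.        ,   1.        ]]), 'origin': array([0.9497778 , 0.17062973, 0.59289664]), 'rotation': array([ 40.84393052,   0.62937711, 115.35754463])}
wrist {'mtx': array([[348.08193984,   0.        , 315.11014615],
       [  0.        , 348.08193984, 204.43962539],
       [  0.        ,   0.        ,   1.        ]]), 'mount': array([[-3.30443467e-04,  9.53852369e-01,  3.00275789e-01,
         7.58078487e-02],
       [ 9.99999892e-01,  2.17474506e-04,  4.09639615e-04,
        -1.16301024e-03],
       [ 3.25433388e-04,  3.00275892e-01, -9.53852338e-01,
        -1.42012387e-01],
       [ 0.00000000e+00,  0.00000000e+00,  0.00000000e+00,
         1.00000000e+00]])}
```

View pics/top.png

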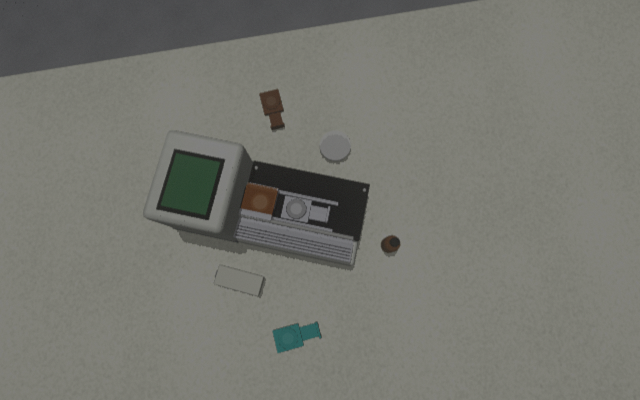

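View pics/scene.png

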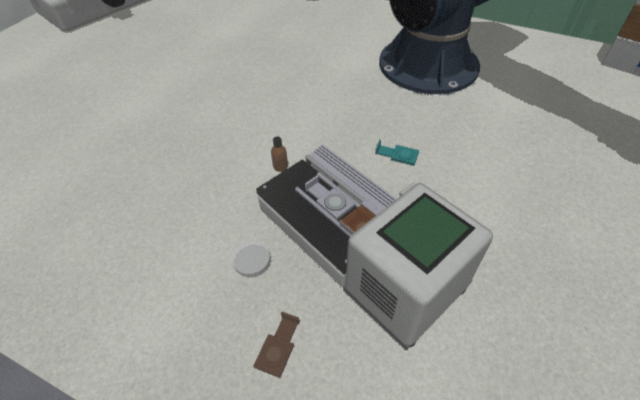

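The top view shows the reader with its housing at (200,183), and the loading direction runs left in the image. 

Candidates for the carrier:
- Aluminium piece in the lane at (305,210), tab about (328,214). It matches the description, so I choose this one.
- Brown look-alike at (272,108).
- Turquoise look-alike at (297,336).

The ledge is at (297,240) and the flap at (260,200). Next is a close crop to check the choice.

```bash
cat > h.py <<'E'
import numpy as np,cv2
from scipy.spatial.transform import Rotation as R
from rig import status,vision
def rot(o): return R.from_euler('xyz',o,degrees=True).as_matrix()
def cam(n,s=None):
    m=vision.camera_model(n)
    if n!="wrist": return m['mtx'],np.array(m['origin']),rot(m['rotation'])
    Rt=rot(s['orientation']);M=m['mount']
    return m['mtx'],s['tcp_pos']+Rt@M[:3,3],Rt@M[:3,:3]
def ray(c,uv,z):
    K,o,Rm=c;u,v=uv
    d=Rm@np.array([(u-K[0,2])/K[0,0],-(v-K[1,2])/K[1,1],-1.]);return o+d*(z-o[2])/d[2]
def proj(c,p):
    K,o,Rm=c;q=Rm.T@(np.asarray(p)-o);return K[0,2]-K[0,0]*q[0]/q[2],K[1,2]+K[1,1]*q[1]/q[2]
E
python3 - <<'E'
from h import *
a=cv2.imread("pics/top.png")
c=a[155:272,232:377];cv2.imwrite("pics/crop.png",cv2.resize(c,None,fx=5,fy=5,interpolation=cv2.INTER_CUBIC))
# deck plate: dark mask
g=a.max(2)
m=((g<45)*255).astype('uint8');m[:,:240]=0;m[270:]=0;m[:150]=0;m[:,375:]=0
cs,_=cv2.findContours(m,0,2);k=max(cs,key=cv2.contourArea)
bb=cv2.boxPoints(cv2.minAreaRect(k));print(cv2.minAreaRect(k));T=cam("top")
for p in bb:print(p,ray(T,p,.06))
for p in [(335,148),(391,244),(239,280),(369,183)]:print(p,ray(T,p,0.016))
E
```

```text
((305.3194885253906, 200.17562866210938), (120.13002014160156, 56.642704010009766), 12.094757080078125)
[240.65363 215.28294] [0.56268976 0.09244155 0.06      ]
[252.52191 159.89757] [0.65969578 0.05746534 0.06      ]
[369.98535 185.06831] [ 0.57595252 -0.14275381  0.06      ]
[358.11707 240.45369] [ 0.48280683 -0.10239418  0.06      ]
(335, 148) [ 0.67003116 -0.09855656  0.016     ]
(391, 244) [ 0.46882601 -0.16592826  0.016     ]
(239, 280) [0.45391171 0.11935846 0.016     ]
(369, 183) [ 0.58960162 -0.14946826  0.016     ]
```

View pics/crop.png

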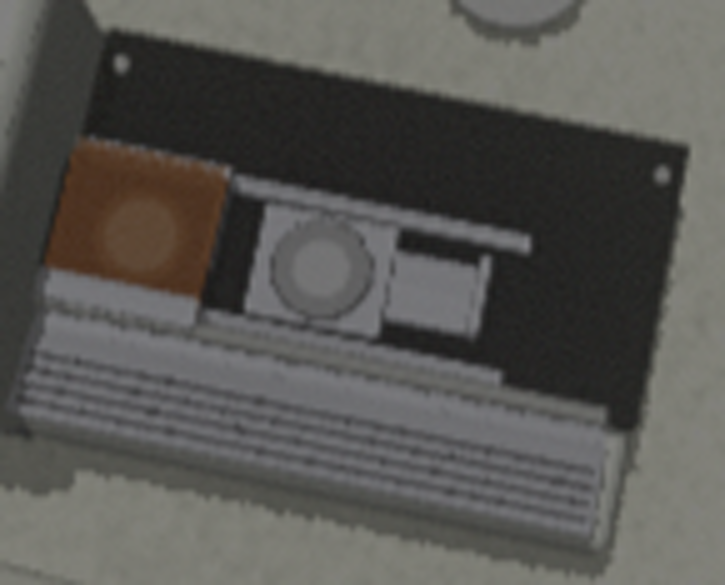

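```bash
cat >> h.py <<'E'
def fit2(P,W):
    P=np.array(P,float);W=np.array(W,float);p=P[:,0]+1j*P[:,1];w=W[:,0]+1j*W[:,1]
    r=np.vdot(p-p.mean(),w-w.mean());yaw=np.angle(r);o=w.mean()-np.exp(1j*yaw)*p.mean()
    res=abs(np.exp(1j*yaw)*p+o-w)*1000
    return np.array([o.real,o.imag]),np.degrees(yaw),res
E
python3 - <<'E'
from h import *
T=cam("top");f=lambda x,y:(232+x/5-.4,155+y/5-.4)
L=[((687,147),60,-155,-75),((530,250),66,-106,-21.5),((502,370),66,-106,21.5),((229,170),78,1,-22),((595,537),78,-145,71),((608,420),60,-155,31)]
W=[ray(T,f(*l[0]),l[1]/1000)[:2] for l in L]
o,y,res=fit2([[l[2]/1000,l[3]/1000] for l in L[:5]],W[:5]);print(o,y,res)
Rz=R.from_euler('z',y,degrees=True).as_matrix()[:2,:2]
for n,c,z in [("tabtop rear",(487,297),.078),("block nose mid",(256,257),.0685),("block tail",(389,281),.0685)]:
    print(n,((ray(T,f(*c),z)[:2]-o)@Rz)*1000)
# target: tool y along reader y (or minus); hover pose
for tx,ty,tz in [(-115,29,110)]:
    print("hover",o+Rz@[tx/1000,ty/1000])
s=status.get_state();print(rot(s['orientation']).round(3))
E
```

```text
[0.57145594 0.02767734] 67.03476628033681 [3.42209126 0.49561604 0.31529587 2.32611958 2.93807694]
tabtop rear [-95.22858627  -0.38671704]
block nose mid [-13.3695094    2.11695897]
block tail [-60.60846294   0.11612031]
hover [ 0.49988459 -0.06689297]
[[-0.925  0.38  -0.001]
 [ 0.38   0.925 -0.001]
 [ 0.    -0.001 -1.   ]]
```

send_rows(
  dp=[
    [-0.0305,-0.0248,0],
    [-0.0305,-0.0248,0],
    [-0.0305,-0.0248,0],
    [-0.0305,-0.0248,0],
    [-0.0305,-0.0248,0],
    [-0.0305,-0.0248,0],
    [-0.0305,-0.0248,0],
    [-0.0305,-0.0248,0],
  ],
  rot=[
    [0,0,0],
    [0,0,0],
    [0,0,0],
    [0,0,0],
    [0,0,0],
    [0,0,0],
    [0,0,0],
    [0,0,0],
  ],
  claw=[-0.04,-0.04,-0.04,-0.04,-0.04,-0.04,-0.04,-0.04],
)

```text
t: 0.77
tcp_pos: [0.3511, 0.2041, 0.2272]
orientation: [-179.8, -0.1, 158.4]
wrist_force: [0.6, -0.1, 0.3]
grip_width: 0.519
```

send_rows(
  dp=[
    [-0.0305,-0.0248,0],
    [-0.0305,-0.0248,0],
    [-0.0305,-0.0248,0],
    [-0.0305,-0.0248,0],
    [-0.0305,-0.0248,0],
    [-0.0305,-0.0248,0],
    [-0.0305,-0.0248,0],
    [-0.0305,-0.0248,0],
  ],
  rot=[
    [0,0,0],
    [0,0,0],
    [0,0,0],
    [0,0,0],
    [0,0,0],
    [0,0,0],
    [0,0,0],
    [0,0,0],
  ],
  claw=[-0.04,-0.04,-0.04,-0.04,-0.04,-0.04,-0.04,-0.04],
)

```text
t: 1.43
tcp_pos: [0.5077, -0.0867, 0.2269]
orientation: [-179.8, -0.2, 158.4]
wrist_force: [1.7, 0.3, 0.4]
grip_width: 0.521
```

send_rows(
  dp=[
    [0,0,0],
    [0,0,0],
    [0,0,0],
    [0,0,0],
    [0,0,0],
    [0,0,0],
    [0,0,0],
    [0,0,0],
  ],
  rot=[
    [0,0,7],
    [0,0,7],
    [0,0,7],
    [0,0,7],
    [0,0,7],
    [0,0,7],
    [0,0,7],
    [0,0,7],
  ],
  claw=[-0.04,-0.04,-0.04,-0.04,-0.04,-0.04,-0.04,-0.04],
)

```text
t: 2.1
tcp_pos: [0.5099, -0.0969, 0.2218]
orientation: [-179.4, 0.0, 101.1]
wrist_force: [0.1, 0.8, 1.1]
grip_width: 0.518
```

send_rows(
  dp=[
    [0,0,0],
    [0,0,0],
    [0,0,0],
    [0,0,0],
    [0,0,0],
    [0,0,0],
  ],
  rot=[
    [0,0,7],
    [0,0,7],
    [0,0,7],
    [0,0,7],
    [0,0,7],
    [0,0,0],
  ],
  claw=[-0.04,-0.04,-0.04,-0.04,-0.04,-0.04],
)

```text
t: 2.6
tcp_pos: [0.5084, -0.0967, 0.2196]
orientation: [-179.2, 0.5, 65.0]
wrist_force: [0.3, -0.9, 0.2]
grip_width: 0.518
```

```bash
python3 - <<'E'
from h import *
s=status.get_state();a=vision.snapshot("wrist");cv2.imwrite("pics/w1.png",a);np.save("w1.npy",np.r_[s['tcp_pos'],s['orientation']])
o=np.array([.57146,.02768]);Rz=R.from_euler('z',67.03,degrees=True).as_matrix()[:2,:2]
print(((s['tcp_pos'][:2]-o)@Rz)*1000,s['q'])
c=cam("wrist",s)
for p in [(-155,-75,60),(-106,-21.5,66),(-106,21.5,66),(1,-22,78),(-145,71,78),(-145,39,72),(-95,0,78)]:
    w=o+Rz@(np.array(p[:2])/1000);print(p,np.round(proj(c,[*w,p[2]/1000])))
E
```

```text
[-139.14135727    9.4824136 ] [-10.61243153  13.80302757  -2.29722947  74.74957823  -0.26873656
 104.37616156]
(-155, -75, 60) [411. 196.]
(-106, -21.5, 66) [352. 145.]
(-106, 21.5, 66) [301. 146.]
(1, -22, 78) [353.  -3.]
(-145, 71, 78) [244. 197.]
(-145, 39, 72) [282. 193.]
(-95, 0, 78) [326. 134.]
```

View pics/w1.png

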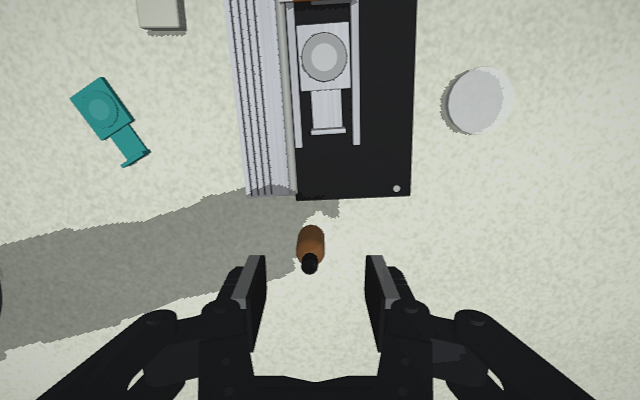

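The close view agrees with the fit. The deck corner is at (411,197) against a predicted (411,196), and the tab is at (328,133) against (326,134). The jaws straddle as planned, with the left finger going to the ledge and the right finger to the tab. The dropper is at (311,245), behind the deck.

```bash
cat >> h.py <<'E'
O=np.array([.57146,.02768]);YAW=67.03
Rr=R.from_euler('z',YAW,degrees=True).as_matrix()
def go(x,y,z):
    s=status.get_state();Rt=rot(s['orientation'])
    p=np.r_[(s['tcp_pos'][:2]-O)@Rr[:2,:2],s['tcp_pos'][2]]*1000
    w=np.r_[O+Rr[:2,:2]@(np.array([x,y])/1000),z/1000]
    d=Rt.T@(w-s['tcp_pos']);G=rot([180,0,YAW]);rv=R.from_matrix(Rt.T@G).as_rotvec(degrees=True)
    print("now",p.round(1),s['orientation'].round(2),"F",(Rr.T@s['wrist_force']).round(1),"gw",s['grip_width'].round(3),"t",s['t']);print("dp mm",(d*1000).round(1),"rot",rv.round(2))
E
python3 - <<'E'
from h import *
go(-113,29,95)
# wrist refit
v=np.load("w1.npy");c=cam("wrist",dict(tcp_pos=v[:3],orientation=v[3:]))
L=[((411,196.5),60,-155,-75),((353,145),66,-106,-21.5),((301,147),66,-106,21.5),((247,195),78,-145,71)]
print(fit2([[l[2]/1e3,l[3]/1e3] for l in L],[ray(c,l[0],l[1]/1e3)[:2] for l in L]))
w=ray(c,(328,134.5),.078);print("tab",((w[:2]-O)@Rr[:2,:2])*1e3)
E
```

```text
Traceback (most recent call last):
  File "h.py", line 27, in go
    print("now",p.round(1),s['orientation'].round(2),"F",(Rr.T@s['wrist_force']).round(1),"gw",s['grip_width'].round(3),"t",s['t']);print("dp mm",(d*1000).round(1),"rot",rv.round(2))
                                                                                               ^^^^^^^^^^^^^^^^^^^^^
AttributeError: 'float' object has no attribute 'round'
```

```bash
sed -i "s/s\['grip_width'\].round(3)/round(s['grip_width'],3)/" h.py
python3 - <<'E'
from h import *
go(-113,29,95)
v=np.load("w1.npy");c=cam("wrist",dict(tcp_pos=v[:3],orientation=v[3:]))
L=[((411,196.5),60,-155,-75),((353,145),66,-106,-21.5),((301,147),66,-106,21.5),((247,195),78,-145,71)]
print(fit2([[l[2]/1e3,l[3]/1e3] for l in L],[ray(c,l[0],l[1]/1e3)[:2] for l in L]))
w=ray(c,(328,134.5),.078);print("tab",((w[:2]-O)@Rr[:2,:2])*1e3)
E
```

```text
now [-139.2    9.5  219.5] [-179.23    0.47   65.41] F [-0.7  0.8  0.4] gw 0.519 t 2.65
dp mm [ 26.6 -18.6 124.6] rot [-0.77  0.46 -1.62]
(array([0.57306715, 0.02714763]), np.float64(66.73435125425031), array([0.80008115, 0.27517091, 1.14962167, 1.83950327]))
tab [-95.40693139  -1.56094301]
```

send_rows(
  dp=[
    [0.0045,-0.003,0.012],
    [0.0045,-0.003,0.012],
    [0.0045,-0.003,0.018],
    [0.0045,-0.003,0.018],
    [0.0045,-0.003,0.02],
    [0.0045,-0.003,0.02],
    [0,0,0.018],
    [0,0,0],
  ],
  rot=[
    [-0.4,0.2,-0.8],
    [-0.4,0.2,-0.8],
    [0,0,0],
    [0,0,0],
    [0,0,0],
    [0,0,0],
    [0,0,0],
    [0,0,0],
  ],
  claw=[-0.04,-0.04,-0.04,-0.04,-0.04,-0.04,-0.04,-0.04],
)

```text
t: 3.32
tcp_pos: [0.5021, -0.0641, 0.0972]
orientation: [179.8, 0.0, 69.4]
wrist_force: [-0.8, -0.6, -0.2]
grip_width: 0.52
```

```bash
sed -i 's/^O=.*;YAW.*/O=np.array([.5723,.0274]);YAW=66.9/' h.py; python3 - <<'E'
from h import *
go(-113,29,90)
s=status.get_state();a=vision.snapshot("wrist");cv2.imwrite("pics/w2.png",a);np.save("w2.npy",np.r_[s['tcp_pos'],s['orientation']])
E
```

```text
now [-111.7   28.7   97.2] [1.798e+02 2.000e-02 6.937e+01] F [-0.8  0.5 -0.2] gw 0.52 t 3.3167
dp mm [-1.3 -0.4  7.2] rot [0.2  0.02 2.47]
```

View pics/w2.png

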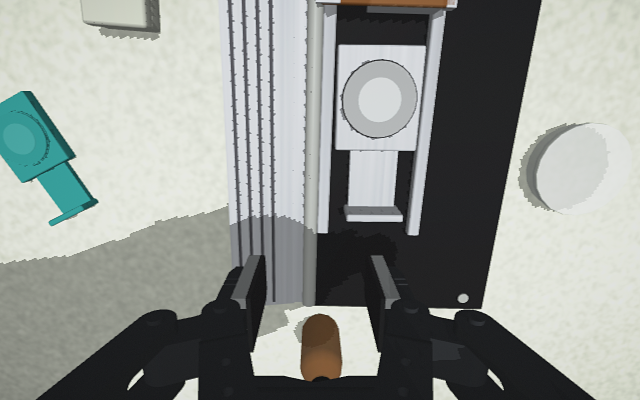

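The view shows the tab at (345–403, row 221), with the right fingertip behind it at (367–385, row 256). The left finger is over the ledge at (250,256). Yaw needs +2.5° about tool z. I'll correct that and go down to just above the ledge.

send_rows(
  dp=[
    [-0.001,0,0],
    [0,0,0.005],
    [0,0,0.005],
    [0,0,0],
  ],
  rot=[
    [0,0,2.4],
    [0,0,0],
    [0,0,0],
    [0,0,0],
  ],
  claw=[-0.04,-0.04,-0.04,-0.04],
)

```text
t: 3.7
tcp_pos: [0.5043, -0.0656, 0.0912]
orientation: [179.5, -0.1, 67.4]
wrist_force: [0.1, 0.1, -0.1]
grip_width: 0.525
```

```bash
python3 - <<'E'
from h import *
go(-113,29,64)
v=np.load("w2.npy");s=dict(tcp_pos=v[:3],orientation=v[3:]);c=cam("wrist",s);Rt=rot(v[3:])
for t in [(11,22,-2),(11,-22,-2),(11,22,-6)]:print(t,np.round(proj(c,v[:3]+Rt@np.array(t)/1e3)))
for u in [(345,221),(403,221),(374,221)]:print(((ray(c,u,.078)[:2]-O)@Rr[:2,:2])*1e3)
for u in [(327,233),(408,235)]:print('rail',((ray(c,u,.066)[:2]-O)@Rr[:2,:2])*1e3)
E
```

```text
now [-112.2   26.    91.2] [ 1.7954e+02 -6.0000e-02  6.7420e+01] F [ 0.1 -0.1 -0.1] gw 0.525 t 3.7
dp mm [-0.8 -3.2 27.2] rot [ 0.46 -0.06  0.52]
(11, 22, -2) [363. 249.]
(11, -22, -2) [263. 249.]
(11, 22, -6) [364. 253.]
[-94.84602814  13.66956779]
[-93.66221896 -14.94188724]
[-94.25433706  -0.63099937]
rail [-106.43762599   21.50350541]
rail [-105.80020796  -22.04253028]
```

send_rows(
  dp=[
    [0,-0.0032,0.004],
    [0,0,0.006],
    [0,0,0.004],
    [0,0,0.003],
    [0,0,0.003],
    [0,0,0.003],
    [0,0,0.002],
    [0,0,0],
  ],
  rot=[
    [0.4,0,0.5],
    [0,0,0],
    [0,0,0],
    [0,0,0],
    [0,0,0],
    [0,0,0],
    [0,0,0],
    [0,0,0],
  ],
  claw=[-0.04,-0.04,-0.04,-0.04,-0.04,-0.04,-0.04,-0.04],
)

```text
t: 4.37
tcp_pos: [0.5035, -0.065, 0.0657]
orientation: [179.7, -0.1, 67.1]
wrist_force: [-1.2, -0.6, 4.6]
grip_width: 0.519
```

```bash
python3 - <<'E'
from h import *
go(-113,29,64)
a=vision.snapshot("scene");b=vision.snapshot("wrist")
x=cv2.resize(a[130:280,230:430],None,fx=3,fy=3,interpolation=2)
y=cv2.resize(b[0:320,180:480],None,fx=.66,fy=.66,interpolation=3)
o=np.zeros((450,800,3),np.uint8);o[:,:600]=x;o[:y.shape[0],600:600+y.shape[1]]=y
cv2.imwrite("pics/p3.png",o)
E
```

```text
now [-112.    27.    65.7] [ 1.797e+02 -1.100e-01  6.708e+01] F [-1.1  0.9  4.6] gw 0.519 t 4.3667
dp mm [-1.  -2.   1.7] rot [ 0.3  -0.11  0.18]
```

View pics/p3.png

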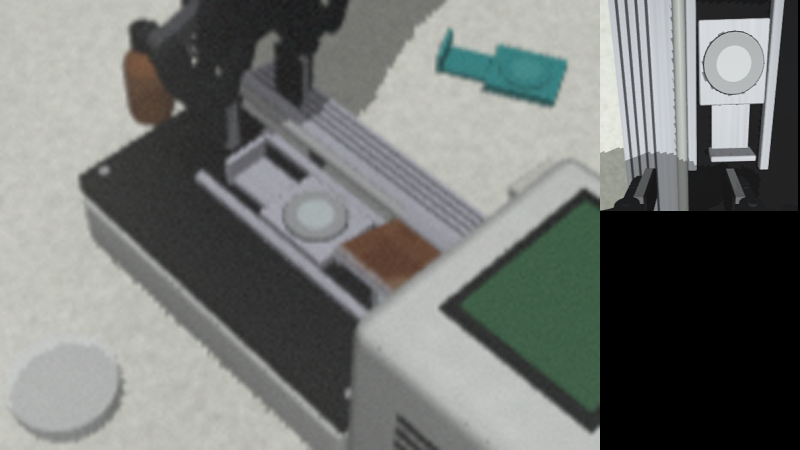

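The wrist force of 4.6 N suggests the flap is at about 0.27 rad, and the amber panel is visibly lifted in the scene crop near (390,250). It needs 3–4 mm more.

send_rows(
  dp=[
    [0,-0.002,0.002],
    [0,0,0.002],
    [0,0,0.001],
    [0,0,0],
  ],
  rot=[
    [0.3,0,0.2],
    [0,0,0],
    [0,0,0],
    [0,0,0],
  ],
  claw=[-0.04,-0.04,-0.04,-0.04],
)

```text
t: 4.8
tcp_pos: [0.5034, -0.0647, 0.0626]
orientation: [179.8, -0.1, 66.9]
wrist_force: [-1.2, -1.0, 4.4]
grip_width: 0.518
```

```bash
python3 - <<'E'
from h import *
go(-39,29,62)
E
```

```text
now [-111.8   27.3   62.6] [ 1.7977e+02 -1.4000e-01  6.6850e+01] F [-1.4  0.8  4.4] gw 0.518 t 4.8
dp mm [72.8 -1.8  0.8] rot [ 0.23 -0.14 -0.05]
```

send_rows(
  dp=[
    [0,-0.002,0.001],
    [0,-0.001,0.0005],
    [0,0,0],
  ],
  rot=[
    [0.2,0.1,0],
    [0,0,0],
    [0,0,0],
  ],
  claw=[-0.04,-0.04,-0.04],
)

```text
t: 5.05
tcp_pos: [0.502, -0.0639, 0.0624]
orientation: [179.8, -0.3, 66.8]
wrist_force: [-1.3, -1.8, 4.3]
grip_width: 0.527
```

```bash
python3 - <<'E'
from h import *
go(-39,29,62)
a=vision.snapshot("scene");c=cam("scene")
x=cv2.resize(a[180:260,310:410],None,fx=7,fy=7,interpolation=2)
for th,col in [(0,(255,255,0)),(.2,(255,0,0)),(.3,(0,255,255)),(.4,(0,255,0)),(.5,(0,0,255))]:
    # panel underside front lip bottom corner: closed at y=-22,z=65.5 ; hinge y31,z75
    for y0,z0 in [(-53,-9.5),(-53,3)]:
        y=31+y0*np.cos(th)+z0*np.sin(th)*1; z=75-y0*np.sin(th)+z0*np.cos(th)
        w=np.r_[O+Rr[:2,:2]@(np.array([1,y])/1e3),z/1e3];u=proj(c,w)
        cv2.circle(x,(int((u[0]-309.5)*7),int((u[1]-179.5)*7)),4,col,-1)
cv2.imwrite("pics/p4.png",x)
E
```

```text
now [-111.6   28.8   62.4] [179.78  -0.27  66.84] F [-2.2  0.5  4.3] gw 0.527 t 5.05
dp mm [72.6 -0.2  0.7] rot [ 0.22 -0.27 -0.06]
```

View pics/p4.png

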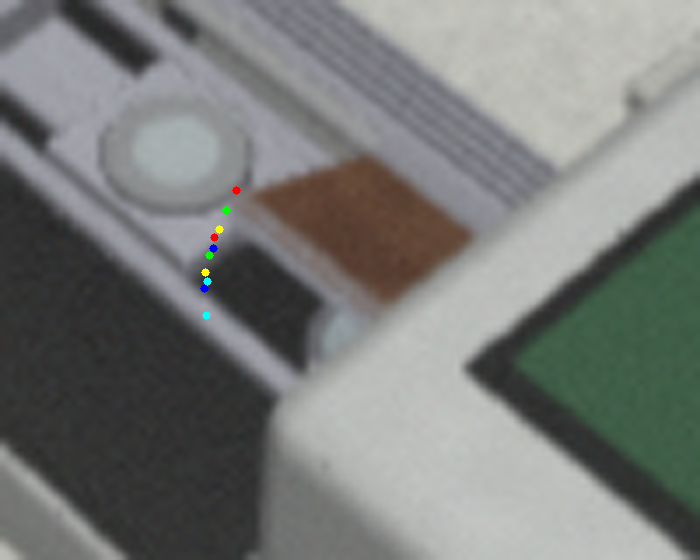

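The panel's front corner is at about (240,195) in the crop, matching 0.45–0.5 rad, so the flap is open. Next I push.

send_rows(
  dp=[
    [0.004,0,0.0002],
    [0.004,0,0.0002],
    [0.004,0,0.0002],
    [0.004,0,0.0002],
    [0.004,0,0.0002],
  ],
  rot=[
    [0.2,0.2,0],
    [0,0,0],
    [0,0,0],
    [0,0,0],
    [0,0,0],
  ],
  claw=[-0.04,-0.04,-0.04,-0.04,-0.04],
)

```text
t: 5.52
tcp_pos: [0.5081, -0.0452, 0.0612]
orientation: [-179.8, -0.3, 66.7]
wrist_force: [-2.8, -3.0, 4.7]
grip_width: 0.516
```

```bash
python3 - <<'E'
from h import *
go(-39,29,62.4)
E
```

```text
now [-92.   30.5  61.2] [-179.82   -0.29   66.74] F [-3.8  1.4  4.7] gw 0.516 t 5.5167
dp mm [53.   1.4 -0.9] rot [-0.18 -0.29 -0.15]
```

send_rows(
  dp=[
    [0.004,0.001,-0.0003],
    [0.004,0.0005,-0.0003],
    [0.004,0.0003,0],
    [0.004,0,0],
    [0.004,0,0],
    [0.004,0,0],
  ],
  rot=[
    [-0.1,-0.2,0],
    [0,0,0],
    [0,0,0],
    [0,0,0],
    [0,0,0],
    [0,0,0],
  ],
  claw=[-0.04,-0.04,-0.04,-0.04,-0.04,-0.04],
)

```text
t: 6.02
tcp_pos: [0.5193, -0.021, 0.0613]
orientation: [-179.8, -0.0, 66.8]
wrist_force: [-3.6, -3.8, 5.8]
grip_width: 0.518
```

```bash
python3 - <<'E'
from h import *
go(-39,29,62)
E
```

```text
now [-65.3  29.7  61.3] [-1.798e+02 -1.000e-02  6.680e+01] F [-4.9  1.8  5.8] gw 0.518 t 6.0167
dp mm [26.3  0.7 -0.7] rot [-0.2  -0.01 -0.1 ]
```

send_rows(
  dp=[
    [0.004,0.0005,-0.0003],
    [0.004,0.0002,0],
    [0.004,0,0],
    [0.004,0,0],
  ],
  rot=[
    [-0.2,0,0],
    [0,0,0],
    [0,0,0],
    [0,0,0],
  ],
  claw=[-0.04,-0.04,-0.04,-0.04],
)

```text
t: 6.35
tcp_pos: [0.5266, -0.0048, 0.0614]
orientation: [-180.0, -0.0, 66.8]
wrist_force: [-2.6, -2.7, 4.7]
grip_width: 0.518
```

```bash
python3 - <<'E'
from h import *
go(-39,29,62)
a=vision.snapshot("top");b=vision.snapshot("wrist");s=vision.snapshot("scene")
o=np.zeros((400,800,3),np.uint8);o[:,:400]=b[:400,150:550];o[:,400:]=cv2.resize(s[140:260,270:390],(400,400),interpolation=2);cv2.imwrite("pics/p5.png",o)
E
```

```text
now [-47.5  29.4  61.4] [-179.98   -0.     66.81] F [-3.5  1.4  4.7] gw 0.518 t 6.35
dp mm [ 8.5  0.4 -0.6] rot [-0.02 -0.   -0.09]
```

View pics/p5.png

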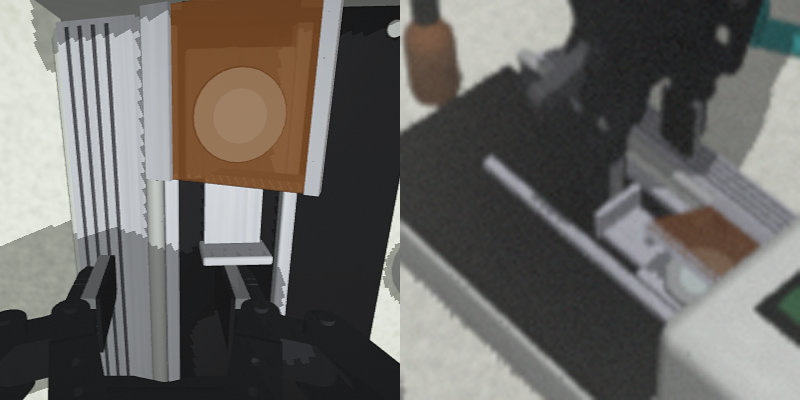

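The wrist view shows the carrier under the raised flap, with the tab at (235,255) touching the right fingertip. About 8 mm is left, so I go slowly to the stop.

send_rows(
  dp=[
    [0.0025,0,0],
    [0.0025,0,0],
    [0.002,0,0],
  ],
  rot=[
    [0,0,0],
    [0,0,0],
    [0,0,0],
  ],
  claw=[-0.04,-0.04,-0.04],
)

```text
t: 6.75
tcp_pos: [0.5294, 0.0019, 0.0615]
orientation: [-180.0, -0.0, 66.8]
wrist_force: [-3.9, -3.0, 4.7]
grip_width: 0.52
```

send_rows(
  dp=[
    [0.0015,0,0],
    [0.0015,0,0],
  ],
  rot=[
    [0,0,0],
    [0,0,0],
  ],
  claw=[-0.04,-0.04],
)

```text
t: 6.92
tcp_pos: [0.5301, 0.0037, 0.0615]
orientation: [-180.0, 0.1, 66.8]
wrist_force: [-6.5, -12.0, 8.2]
grip_width: 0.518
```

```bash
python3 - <<'E'
from h import *
go(-39,29,62)
E
```

```text
now [-38.4  29.5  61.5] [-1.7998e+02  1.4000e-01  6.6750e+01] F [-13.6   1.3   8.2] gw 0.518 t 6.9167
dp mm [-0.6  0.5 -0.5] rot [-0.02  0.14 -0.15]
```

send_rows(
  dp=[
    [0.0015,0,0],
    [0.0015,0,0],
  ],
  rot=[
    [0,0,0],
    [0,0,0],
  ],
  claw=[-0.04,-0.04],
)

```text
t: 7.08
tcp_pos: [0.5301, 0.0037, 0.0615]
orientation: [180.0, 0.5, 66.6]
wrist_force: [-5.5, -10.4, 7.3]
grip_width: 0.519
```

```bash
python3 - <<'E'
from h import *
go(-39,29,62)
s=status.get_state();b=vision.snapshot("wrist");cv2.imwrite("pics/w6.png",b);np.save("w6.npy",np.r_[s['tcp_pos'],s['orientation']])
c=cam("wrist",s)
for x in (-28,-30,-32):
  w=np.r_[O+Rr[:2,:2]@np.array([x/1e3,-.013]),.078];print(x,proj(c,w))
E
```

```text
now [-38.4  29.5  61.5] [179.99   0.53  66.6 ] F [-11.7   0.9   7.3] gw 0.519 t 7.0833
dp mm [-0.6  0.5 -0.4] rot [ 0.01  0.53 -0.3 ]
-28 (np.float64(419.12762619739), np.float64(265.33231291084445))
-30 (np.float64(418.6954561542782), np.float64(269.7989742258962))
-32 (np.float64(418.26708804356764), np.float64(274.2263409515882))
```

View pics/w6.png

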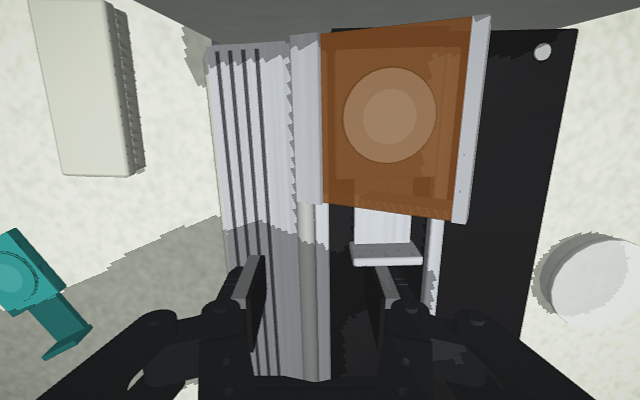

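The tab's rear edge is at row 264–265, which is x ≈ -28, so the carrier is home. The arm has stalled at about 12 N against the stop. I'll back off with the flap still held, then lift straight up.

send_rows(
  dp=[
    [-0.003,0,0],
    [-0.003,0,0],
    [0,0,-0.004],
    [0,0,-0.006],
    [0,0,-0.008],
    [0,0,-0.015],
    [0,0,-0.02],
    [0,0,0],
  ],
  rot=[
    [0,-0.4,0],
    [0,0,0],
    [0,0,0],
    [0,0,0],
    [0,0,0],
    [0,0,0],
    [0,0,0],
    [0,0,0],
  ],
  claw=[-0.04,-0.04,-0.04,-0.04,-0.04,-0.04,-0.04,-0.04],
)

```text
t: 7.8
tcp_pos: [0.5296, 0.0003, 0.1183]
orientation: [180.0, 0.7, 66.6]
wrist_force: [-0.1, -0.6, -0.1]
grip_width: 0.52
```

send_rows(
  dp=[
    [-0.005,0,-0.03],
    [-0.005,0,-0.03],
    [-0.01,0,-0.03],
    [-0.02,0,-0.02],
    [-0.02,0,0],
    [0,0,0],
  ],
  rot=[
    [0,0,0],
    [0,0,0],
    [0,0,0],
    [0,0,0],
    [0,0,0],
    [0,0,0],
  ],
  claw=[-0.04,-0.04,-0.04,-0.04,-0.04,-0.04],
)

```text
t: 8.3
tcp_pos: [0.507, -0.0545, 0.2367]
orientation: [179.7, 0.7, 66.8]
wrist_force: [0.5, -0.5, 0.1]
grip_width: 0.519
```

```bash
python3 - <<'E'
from h import *
go(-90,29,200)
s=status.get_state();b=vision.snapshot("wrist");t=vision.snapshot("scene");c=cam("wrist",s)
o=np.zeros((400,800,3),np.uint8);o[:,:400]=b[:,150:550];o[:,400:]=cv2.resize(t[140:260,270:390],(400,400),interpolation=2);cv2.imwrite("pics/p7.png",o)
for n,p in [("tab",(-28,0,78)),("lip",(1,-22,78)),("lip+",(1,8,78))]:print(n,np.array(proj(c,np.r_[O+Rr[:2,:2]@(np.array(p[:2])/1e3),p[2]/1e3]))-[150,0])
E
```

```text
now [-101.    27.9  236.7] [179.69   0.68  66.8 ] F [-0.3 -0.7  0.1] gw 0.519 t 8.3
dp mm [11.4 -1.3 36.5] rot [ 0.31  0.68 -0.09]
tab [196.61597946  95.70139732]
lip [225.16478111  57.52102068]
lip+ [187.53176849  57.57984441]
```

View pics/p7.png

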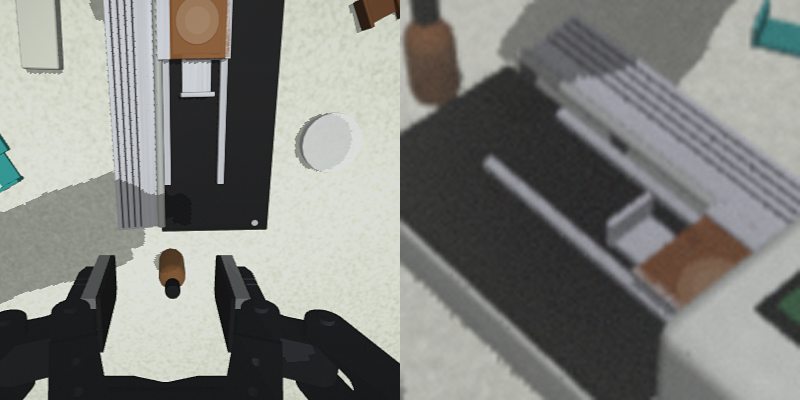

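The flap's free front corner in the scene view is at about (341,222). Closed predicts (339,220) and resting on the carrier (0.2 rad) predicts (340,215), so it is closed. The tab row is 96, against 95.7 predicted for home.

```bash
python3 -c "
from rig import ticket;print(ticket.job_done())"
```

```text
the job is handed in; nothing more can be done
None
```

The carrier is loaded, the flap has closed behind it, and I handed the job in at about 8.4 s. No verdict came back. I pressed the ledge with the left fingertip to about 0.45–0.5 rad. With the flap held open, the right fingertip pushed the carrier by its tab to the end stop, where the arm stalled at about 12–14 N. I backed off the tab with the flap still held, then lifted clear.

- **Carrier home:** the tab's rear edge was at reader x of about -28 mm, matching its home position, and it was still there after release.
- **Flap closed:** its front corner sits within about 2 px of the closed prediction and about 7 px from where it would be if resting on the carrier.
- **Bystanders:** in the views during and after the push I saw no change to the dropper bottle, Petri dish or slide box. I did not measure their positions again.
- **Robot:** it is clear of the scene, with wrist force near zero.
- **Disagreement:** the top and wrist camera fits of the reader's position differed by about 1.7 mm and 0.3°. I averaged them.

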